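# Lock the loudspeaker swivel jig with its knurled keyed pin

### The job

Take the knurled aluminium locking pin out of the wooden rest and put its rod down through the hole in the steel lug of the green swivel jig, so that the jig cannot swing while the loudspeaker on it is worked on. Turn the collar until the hidden keyway beneath it drops over the two small brass pins beside the hole, push it fully home against the spring, and finish while still holding it down there, because the spring lifts it again if you let go. Leave the orange-headed drift and everything else on the bench where it is.

Things in the scene. Friction and masses are not known exactly. Their poses are not given: they have to be found in the camera images.
- lock_pin: The locking pin, loose, about 0.14 kg: knurled bare aluminium collar, 40 mm diameter, 38 mm tall, upright (grip across the diameter at any yaw, fingertips above its underside), a steel rod below. Origin on the axis at the collar's underside; z up through the collar. It starts in one of the rest's two holes, underside on the rest's top, at any yaw.
- rod_end (a point): Lower end of the locking pin's rod, 44 mm below the collar's underside on its axis. Rod 10 mm diameter, last 4 mm tapered to 6 mm. Hidden in the collar's underside is one straight keyway 9 mm wide, 9 mm deep, right across the axis along this frame's x (it fits every half turn); nothing on the outside shows it.
- jig: Green swivel jig, fixed (place and yaw differ each time): base plate, round plate with a black loudspeaker 132 mm wide centred 145 mm from the hole along the jig's +x, top 107 mm above the bench, and a bare steel lug 76 x 76 mm with the hole. Origin on the bench under the hole's axis; z up.
- flange_hole (a point): Mouth of the vertical round hole at the centre of the lug's top face, 64 mm above the bench. Hole 13 mm diameter through the 16 mm thick lug, open space below. Fully home, the collar's underside meets the lug here, rod in the hole.
- pins_mid (a point): Midway between the tips of two brass pins (5 mm, round tips, 7 mm tall) on the lug, each 13 mm from the hole's axis, opposite sides. The line through them points anew each time: not given, not tied to this frame or the jig's yaw; the pins do not turn. Off the keyway, the collar stops on them 7 mm up; turned (half a turn at most, within about 0.15 rad) it goes down.
- spring_pad (a joint): Spring pad under the hole, pressed by the rod's end: 0 when free, grows as it is pushed down (m), about 0.006 when the locking pin is home. It begins to be pressed when the collar's underside is 6 mm above the lug; the spring pushes up with 5.4 N there and 9 N at home, more than the pin's weight.
- rest: Fixed wooden block 85 mm (x) x 200 mm (y) x 56 mm tall with two vertical 13 mm through holes at y = +55 mm and -55 mm of its origin (centre of its underside). One holds the locking pin, the other the orange-headed drift; which is which differs.
- drift: Bystander, loose, to be left alone: a drift with a smooth orange head 34 mm diameter, 30 mm tall, standing in the other hole of the rest. Origin: axis, underside of the head, z up.
- screwdriver: Bystander, loose, leave alone: screwdriver with a yellow handle, 170 mm long, lying along its x axis, under 40 mm high; origin under its middle.
- tin: Bystander, loose, leave alone: small open brass tin 50 x 35 x 18 mm; origin centre of underside.
- tweeter: Bystander, loose, leave alone: black round tweeter 72 mm diameter, 30 mm tall; origin centre of underside.
- spool: Bystander, loose, leave alone: blue spool 56 mm diameter, 38 mm tall, standing; origin centre of underside.
- meter_case: Bystander, loose, leave alone: red box 90 x 150 x 35 mm; origin centre of underside.
Not all that is in view belongs to the job. There is more than one size of the lock_pin; the job needs the middle-sized.

How it is judged:
By the outcome, as a careful person would: the job done as asked, in the order asked, and still so for the second after the job is handed in, while the arm keeps its last pose, push and grip.
It also fails if it takes over 64 s, if anything falls off the work surface, if the arm or the gripper's body presses on something with over 40 N, if the wrist force passes 120 N, or if a joint passes its speed limit or range.

### The arm

A 6-joint arm with a two-finger parallel gripper is mounted at the origin on the work surface. World frame = base frame: x ahead of the robot, y to its left, z up, the work surface at z = 0. Lengths are in m, angles in rad, forces in N, time in s.
With the tool pointing down it reaches from about 0.35 to 0.775 m from the base axis. Payload 5.5 kg.
Tool frame: the origin (TCP) lies at the very end of the fingers, on their centre line; the grasp point (between the pads) lies 19 mm behind it; z points along the fingers, x is the direction in which the jaws open and shut, and the axes are right-handed (so a half turn about z gives the same grasp; the last joint's range is limited). The gripper opens to 85 mm and grips with 20 to 120 N. Pads are 22 mm wide; open, the fingers measure 114 mm over their backs; the gripper's body (76 mm by 85 mm) begins 54 mm behind the grasp point. The pads swing forward as they close: fully open they stand 13 mm farther back than shut.
Start: joints at [1.066, 0.313, 0.046, 1.304, 0, 1.431], TCP at [0.205, 0.537, 0.194] pointing down, gripper open.
Joint ranges: [-2.76, 2.76], [-0.86, 1.69], [-1.03, 1.26], [-2.2, 2.34], [-1.47, 1.5], [-3.14, 3.14]. Speed limits (rad/s): [2.57, 2.57, 3.14, 3.14, 3.14, 3.14].

### API

Orientations are given as a unit quaternion [w, x, y, z].
In Python, from workcell import monitor, eyes, ticket gives the robot as it stands.
- The arm moves only by the tool send_rows, never from a script. Its argument "targets" is a list of rows, each a list of 5 numbers: the shift along the world's x, y, z in m, then the turn about the world's z in degrees, then the closure in counts, from 0 (fully open) to 255 (shut). A call has 1 to 12 rows; each row shifts and turns the commanded pose from where the row before left it; what a row does not reach is not made up. A row lasts 1/10 s, in which the tool goes at most 50 mm and 8.59 degrees, less where a joint would pass 70% of its speed; a pose out of reach is approached as far as the arm can. A call is refused whole if a number of a shift passes 0.05 or a number of a turn 8.59, either way. A call with a gripper value outside its range is refused whole. The fingers move at their own pace and stop on an object; "newtons" is the grip in N (left out, the last holds). Time passes only in rows, so rows that do not move let the fingers close. It gives the time, the measured TCP pose, the force and the opening at its end, in the units of the state.
- monitor.get_state(): the state, without advancing time (a new reading comes with each control period).
- eyes.read_camera(name): name is "side" or "top"; returns a dict with "img" (400x640x3 uint8, red, green, blue), "z_map" (400x640 float32, m along the optical axis (not along the pixel's ray), 0 where there is no reading), "camera_matrix" (3x3 intrinsics, pixels), "k1" (the pictures are not rectified: a ray, as slopes to the right and down, at radius r is drawn at 1 + k1 r^2 times it, then the intrinsics apply), "pose" (4x4, takes a point from camera to world coordinates). Camera axes: x right, y down, z forward; pixel columns grow to the right and rows downward; lengths in m; the calibration is good to about 2 mm. A picture is of the moment at which its call begins.
- ticket.hand_in(): hands the job in, once; it reports no verdict.
Trained networks look in the newest picture that a camera, given by its name, has taken for a name from the list of things; names that differ only in an ending like _2 or _b are one class to them, and where a whole thing is asked for, a point or a joint stands for the part that bears it (a point fixed in the world has none). Each returns a list of dicts, best first, with "conf" (0 to 1); they miss things now and then, are a little off and sometimes report something else, mostly with a low value. They report only what shows in the picture. A call takes as long as a camera call. They do not tell look-alikes from the thing itself.
- eyes.spot_in(name, camera): "xyz" ([x, y, z] in m, in world coordinates, good to about 4 mm: the middle of the surface that is visible of it).
- eyes.tip_of(name, camera): "xyz" ([x, y, z] in m, in world coordinates, good to about 4 mm: a listed point, or the origin of a listed thing).
The state is a dict: "clock": time; "joint_pos": joint angles; "qvel": joint speeds; "tau": joint torques, N m; "tcp_pos": TCP position; "orientation": TCP orientation; "wrist_force": force on the tool from outside, world axes, zero at the start; "ft_torque": the same for the moment, N m; "finger_gap": finger opening in m.
Only numpy, scipy, OpenCV 4.12 (cv2) and the standard library are available. Lean on these libraries where they do the work, as an engineer would, in place of code of your own. Each camera call takes 0.05 s, during which the arm holds its last target.

## Working session

There is one attempt and no reset: what is moved stays moved. The work goes in short steps, Python scripts to look and compute and a tool call to move; the robot and the scene stay as the last step left them, time stands still between calls to the robot, and variables do not carry over. Pictures are saved under pics/ and viewed, and the job is handed in when it is done.

Besides the shell and the picture viewer there is one more tool, called as name([rows], argument=value, ...), one row to a line, values as JSON. send_rows: Moves the arm, as the interface text tells. Its arguments: {"type":"object","properties":{"targets":{"type":"array"},"newtons":{"type":"number"}},"required":["targets"]}

```bash
mkdir -p pics; cat > h.py <<'E'
import numpy as np, cv2
from workcell import monitor, eyes, ticket
def snap(name,fn):
    d=eyes.read_camera(name); cv2.imwrite('pics/'+fn,d['img'][:,:,::-1]); np.savez('pics/'+fn+'.npz',**{k:np.asarray(v) for k,v in d.items()}); return d
def ray(d,u,v):
    K=d['camera_matrix']; k=float(d['k1'])
    xd=(np.asarray(u,float)-K[0,2])/K[0,0]; yd=(np.asarray(v,float)-K[1,2])/K[1,1]
    x,y=xd,yd
    for _ in range(20):
        s=1+k*(x*x+y*y); x,y=xd/s,yd/s
    return x,y
def cloud(d):
    v,u=np.mgrid[0:400,0:640]; x,y=ray(d,u,v); z=d['z_map']
    P=np.stack([x*z,y*z,z],-1); T=d['pose']; return P@T[:3,:3].T+T[:3,3]
def onz(d,u,v,h):
    x,y=ray(d,u,v); T=d['pose']; r=T[:3,:3]@np.array([x,y,1.]); c=T[:3,3]; return c+r*(h-c[2])/r[2]
def proj(d,p):
    T=d['pose']; q=T[:3,:3].T@(np.asarray(p)-T[:3,3]); x,y=q[:2]/q[2]; s=1+float(d['k1'])*(x*x+y*y); K=d['camera_matrix']; return K[0,0]*x*s+K[0,2],K[1,1]*y*s+K[1,2]
E
python3 - <<'E'
from h import *
print(monitor.get_state())
for c in('top','side'):
    d=snap(c,c+'0.png'); print(c,d['camera_matrix'],d['k1'],d['pose'])
    for n in ['lock_pin','drift','rest','jig','flange_hole','pins_mid','rod_end']:
        for f in (eyes.tip_of,):
            print(n,[(np.round(r['xyz'],4).tolist(),round(r['conf'],2),np.round(proj(d,r['xyz'])).tolist()) for r in f(n,c)])
E
```

```text
{'clock': 0.0, 'joint_pos': array([1.06637536e+00, 3.14013602e-01, 4.49556553e-02, 1.30360049e+00,
       3.03448222e-05, 1.43120489e+00]), 'qvel': array([ 0.00100687,  0.00012955, -0.00040732, -0.00151474,  0.00124112,
       -0.0002149 ]), 'tau': array([-1.17487096e-03, -4.80625105e+01,  2.98533475e+01,  1.93056866e-02,
       -2.20772808e-04,  2.29602057e-05]), 'tcp_pos': array([0.20486065, 0.53663584, 0.1926919 ]), 'orientation': array([ 4.02595931e-04,  8.23647042e-01,  5.67102004e-01, -8.39650621e-04]), 'wrist_force': array([ 0.52642075,  0.09572647, -0.02314195]), 'ft_torque': array([-2.99537927e-02,  2.30656783e-02, -2.21405839e-05]), 'finger_gap': 0.08567358188410823}
top [[433.51672777   0.         320.25212505]
 [  0.         433.51672777 199.69717636]
 [  0.           0.           1.        ]] -0.024151973916689547 [[ 0.00290969 -0.99786668  0.06521981  0.44414786]
 [-0.99993944 -0.00221113  0.0107805   0.06747137]
 [-0.01061329 -0.06524723 -0.99781269  1.47147296]
 [ 0.          0.          0.          1.        ]]
lock_pin [([0.4854, -0.2721, 0.0521], 0.72, [429.0, 216.
[... 781 characters left out ...]
 -0.2175, 0.0605], 0.79, [318.0, 341.0]), ([0.3842, -0.3091, 0.0302], 0.71, [365.0, 369.0]), ([0.4829, -0.2651, 0.0526], 0.61, [385.0, 318.0])]
drift [([0.5155, -0.1617, 0.0535], 0.7, [361.0, 276.0]), ([0.7003, -0.2004, -0.0041], 0.25, [424.0, 257.0])]
rest [([0.5004, -0.2152, -0.0008], 0.97, [371.0, 308.0]), ([0.4292, 0.3691, -0.0012], 0.35, [211.0, 182.0])]
jig [([0.5316, 0.0393, -0.001], 0.66, [310.0, 233.0])]
flange_hole [([0.5296, 0.0408, 0.0626], 0.7, [308.0, 217.0])]
pins_mid [([0.534, 0.0384, 0.0704], 0.92, [310.0, 214.0])]
rod_end [([0.3433, -0.216, -0.0006], 0.88, [318.0, 353.0]), ([0.3803, -0.3077, -0.0001], 0.81, [362.0, 376.0]), ([0.5334, 0.0391, -0.0039], 0.63, [310.0, 233.0])]
```

```bash
python3 - <<'E'
import cv2,numpy as np
t=cv2.imread('pics/top0.png');s=cv2.imread('pics/side0.png')
cv2.imwrite('pics/tcrop.png',cv2.resize(t[150:290,280:480],(800,560),interpolation=cv2.INTER_CUBIC))
cv2.imwrite('pics/scrop.png',cv2.resize(s[180:390,250:450],(570,600),interpolation=cv2.INTER_CUBIC))
E
```

```text
(no output)
```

View pics/top0.png

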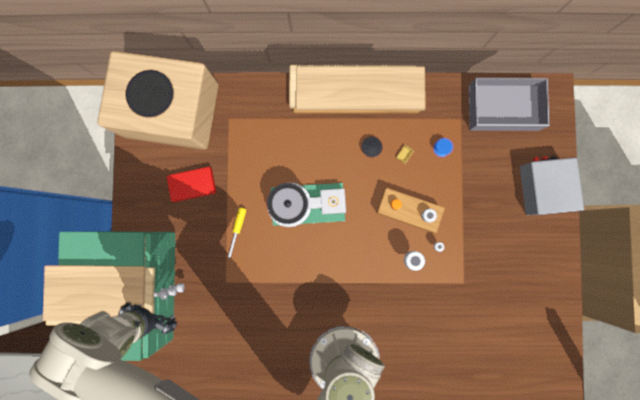

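View pics/side0.png

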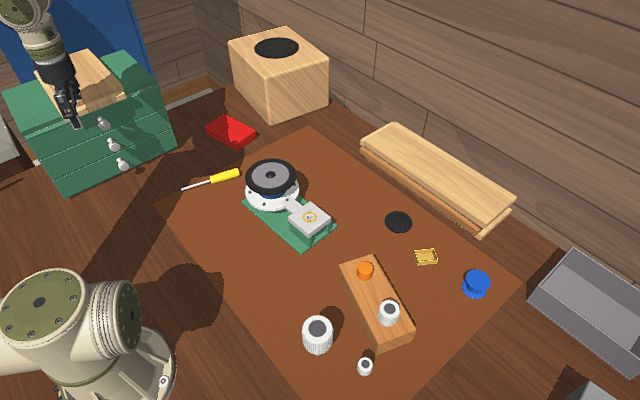

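View pics/tcrop.png

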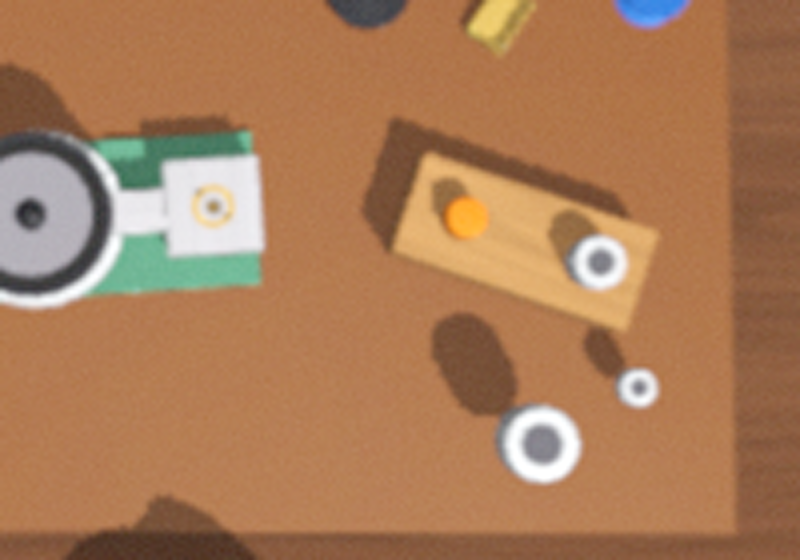

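View pics/scrop.png

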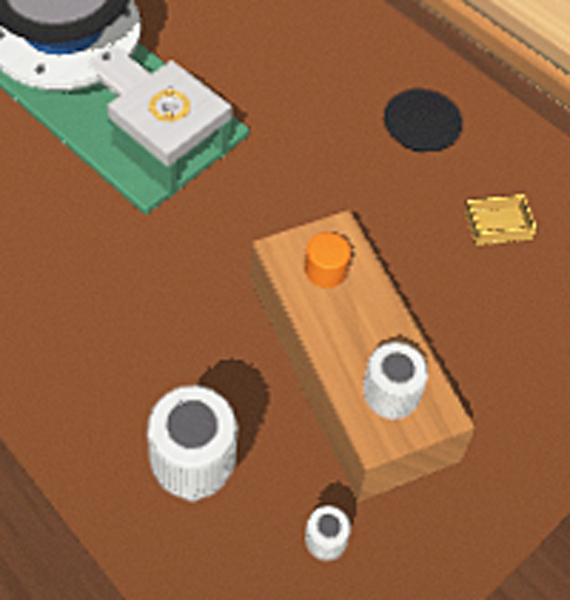

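Candidates for the locking pin in the top view are the middle-sized collar standing in the rest (429,216), the large look-alike (415,261) and the small look-alike (440,246). I choose the one in the rest. The orange drift is at (396,204), and the lug hole is at about (334,202). Next I'll refine the geometry.

```bash
python3 - <<'E'
from h import *
out=[]
for c in('top','side'):
    d=dict(np.load(f'pics/{c}0.png.npz')); P=cloud(d); img=d['img'].astype(int)
    def near(x,y,r): return np.hypot(P[...,0]-x,P[...,1]-y)<r
    for nm,x,y,r,lo,hi in [('pin',.485,-.27,.035,.085,.105),('big',.344,-.215,.04,.05,.15),('small',.386,-.307,.03,.03,.1),('drift',.517,-.163,.03,.078,.1)]:
        m=near(x,y,r)&(P[...,2]>lo)&(P[...,2]<hi)
        if m.sum()==0: print(nm,'none');continue
        q=P[m]; zt=np.percentile(q[:,2],95)
        top=q[q[:,2]>zt-.006]
        mn,mx=top.min(0),top.max(0)
        (cx,cy),rad=cv2.minEnclosingCircle(top[:,:2].astype(np.float32))
        print(c,nm,m.sum(),'ztop',round(zt,4),'mean',top.mean(0).round(4),'circ',round(cx,4),round(cy,4),round(rad,4))
    m=near(.53,.04,.06)&(abs(P[...,2]-.064)<.006); q=P[m]
    print(c,'lug',cv2.minAreaRect(q[:,:2].astype(np.float32)),np.median(q[:,2]))
    m=near(.5,-.21,.13)&(abs(P[...,2]-.056)<.006); q=P[m]
    print(c,'rest',cv2.minAreaRect(q[:,:2].astype(np.float32)),np.median(q[:,2]))
    u,v=proj(d,[.53,.039,.064]);u,v=int(u),int(v)
    out.append(cv2.resize(d['img'][v-18:v+18,u-18:u+18,::-1],(395,395),interpolation=cv2.INTER_CUBIC)); print(u-18,v-18)
cv2.imwrite('pics/lug0.png',np.hstack(out))
E
```

```text
top pin 136 ztop 0.0985 mean [ 0.4875 -0.2657  0.0956] circ 0.4878 -0.2657 0.0203
top big 316 ztop 0.1196 mean [ 0.3448 -0.2134  0.1167] circ 0.3439 -0.213 0.0282
top small 64 ztop 0.0584 mean [ 0.3856 -0.3039  0.0558] circ 0.385 -0.3037 0.0132
top drift 87 ztop 0.09 mean [ 0.5229 -0.1613  0.087 ] circ 0.5226 -0.1616 0.0163
top lug ((0.5316832661628723, 0.05155813321471214), (0.07620073109865189, 0.09711483865976334), 3.9650213718414307) 0.06391288385203864
top rest ((0.5047060251235962, -0.21418160200119019), (0.2014179825782776, 0.08573128283023834), 71.02734375) 0.05600599513726956
315 183
side pin 341 ztop 0.0957 mean [ 0.4826 -0.2682  0.0935] circ 0.4832 -0.2672 0.021
side big 992 ztop 0.1174 mean [ 0.3419 -0.2169  0.1153] circ 0.3427 -0.2159 0.0285
side small 228 ztop 0.0572 mean [ 0.3827 -0.3071  0.0552] circ 0.3829 -0.307 0.0148
side drift 180 ztop 0.0876 mean [ 0.52   -0.1651  0.0855] circ 0.5213 -0.1647 0.0174
side lug ((0.5306347608566284, 0.049865614622831345), (0.0789557620882988, 0.09882386773824692), 3.8278820514678955) 0.06364668781004135
side rest ((0.502598762512207, -0.21532118320465088), (0.20172786712646484, 0.08803004771471024), 70.83880615234375) 0.05575735086756234
290 198
```

View pics/lug0.png

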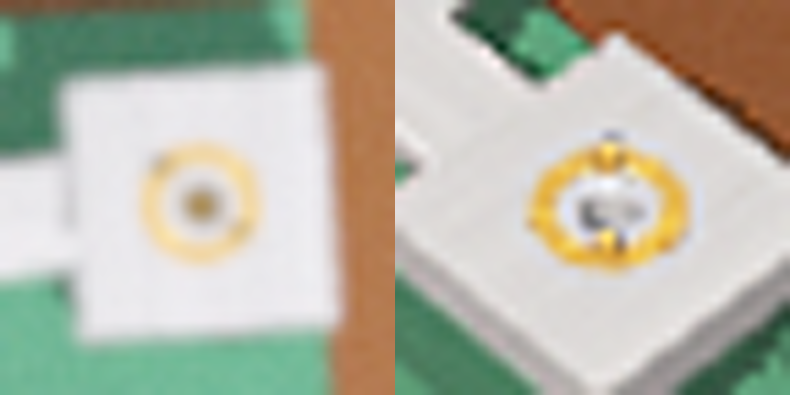

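send_rows([
  [0.02,-0.04,0.002,0,0],
  [0.02,-0.04,0,0,0],
  [0.02,-0.04,0,0,0],
  [0.02,-0.04,0,0,0],
  [0.02,-0.04,0,0,0],
  [0.02,-0.04,0,0,0],
  [0.02,-0.04,0,0,0],
  [0.02,-0.04,0,0,0],
  [0.02,-0.04,0,0,0],
  [0.02,-0.04,0,0,0],
], newtons=25)

```text
clock: 1.8
tcp_pos: [0.4058, 0.1355, 0.196]
orientation: [0.0, 0.824, 0.567, 0.001]
wrist_force: [1.0, 0.8, -0.4]
finger_gap: 0.0858
```

```bash
python3 - <<'E'
from h import *
t=dict(np.load('pics/top0.png.npz'));s=dict(np.load('pics/side0.png.npz'))
print(onz(t,332.95,201.2,.064),onz(s,309.05,216.4,.064))
# lug rect without neck
for d in(t,s):
    P=cloud(d);m=(np.hypot(P[...,0]-.53,P[...,1]-.038)<.052)&(abs(P[...,2]-.064)<.004)&(P[...,1]<.07)
    print(cv2.minAreaRect(P[m][:,:2].astype(np.float32)))
# pins
f=lambda x,y,o:((x+.5)*36/395-.5+o[0],(y+.5)*36/395-.5+o[1])
for d,o,pp in((t,(315,183),((160,165),(240,232))),(s,(290,198),((215,155),(215,243)))):
    a,b=[onz(d,*f(*p,o),.071) for p in pp]; print(a,b,np.degrees(np.arctan2(*(b-a)[[1,0]])),np.linalg.norm(b-a))
E
```

```text
[0.531338   0.04136696 0.064     ] [0.53094024 0.03974095 0.064     ]
((0.5327689051628113, 0.03641970828175545), (0.07618535310029984, 0.06651051342487335), 3.7486157417297363)
((0.5309432744979858, 0.03578193858265877), (0.07765816897153854, 0.07073706388473511), 3.7562785148620605)
[0.54260875 0.05388163 0.071     ] [0.5228608  0.03027071 0.071     ] -129.90878653632976 0.030780787217799498
[0.53713251 0.04676343 0.071     ] [0.52075663 0.02673487 0.071     ] -129.2703403286379 0.025871076981385712
```

send_rows([
  [0.008,-0.04,0,0,0],
  [0.008,-0.04,0,0,0],
  [0.008,-0.04,0,0,0],
  [0.008,-0.04,0,0,0],
  [0.008,-0.04,0,0,0],
  [0.008,-0.04,0,0,0],
  [0.008,-0.04,0,0,0],
  [0.008,-0.04,0,0,0],
  [0.008,-0.04,0,0,0],
  [0.008,-0.042,0,0,0],
  [0,0,0,0,0],
  [0,0,0,0,0],
])

```text
clock: 3.0
tcp_pos: [0.4848, -0.2655, 0.195]
orientation: [-0.001, 0.824, 0.566, -0.0]
wrist_force: [0.5, 0.3, 0.7]
finger_gap: 0.0855
```

send_rows([
  [0.001,-0.001,-0.03,0,0],
  [0,0,-0.03,0,0],
  [0,0,-0.03,0,0],
  [0,0,-0.02,0,0],
  [0,0,-0.015,0,0],
  [0,0,0,0,0],
  [0,0,0,0,0],
])

```text
clock: 3.7
tcp_pos: [0.4861, -0.2646, 0.0712]
orientation: [-0.0, 0.823, 0.568, 0.0]
wrist_force: [0.6, -0.7, 1.0]
finger_gap: 0.0857
```

```bash
python3 - <<'E'
from h import *
o=[]
for c in('top','side'):
    d=snap(c,c+'1.png');u,v=map(int,proj(d,[.486,-.266,.09])); o.append(cv2.resize(d['img'][v-25:v+25,u-25:u+25,::-1],(395,395),interpolation=cv2.INTER_CUBIC))
cv2.imwrite('pics/pre1.png',np.hstack(o))
E
```

```text
(no output)
```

View pics/pre1.png

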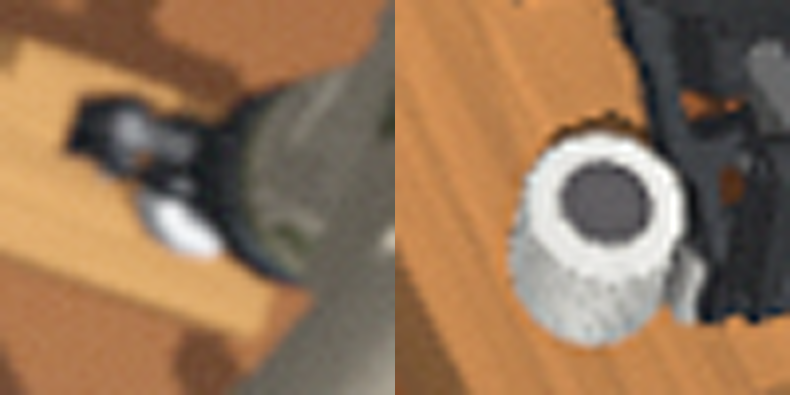

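```bash
python3 - <<'E'
from h import *
o=[]
for c in('top','side'):
    d=dict(np.load(f'pics/{c}1.png.npz'))
    u,v=map(int,proj(d,[.486,-.266,.09])); im=d['img'][:,:,::-1].copy()
    P=cloud(d)
    im=cv2.resize(im[max(v-60,0):v+60,u-60:u+60],(395,395),interpolation=cv2.INTER_CUBIC); o.append(im)
    m=(np.hypot(P[...,0]-.486,P[...,1]+.266)<.035)&(P[...,2]>.085)&(P[...,2]<.1)
    print(c,m.sum(),P[m].mean(0))
cv2.imwrite('pics/pre2.png',np.hstack(o)); print(monitor.get_state()['joint_pos'])
E
```

```text
top 32 [ 0.4765592  -0.25633878  0.09362692]
side 334 [ 0.4816567  -0.26859088  0.09285375]
[-6.44306663e-01  3.38361658e-01 -2.25498311e-01  1.00492391e+00
  1.67462926e-04 -2.80340785e-01]
```

View pics/pre2.png

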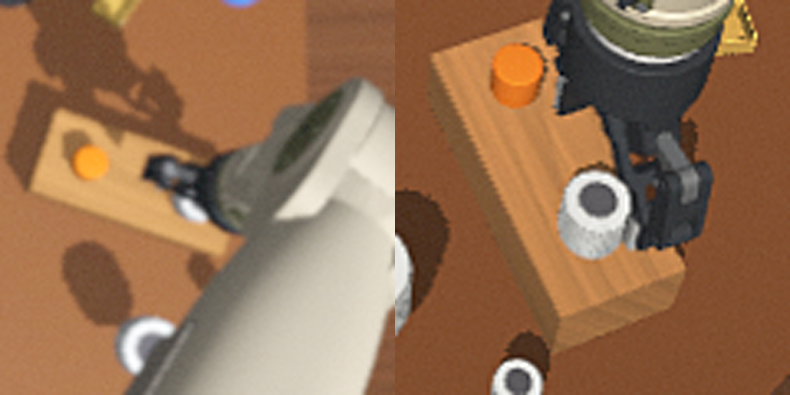

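```bash
python3 - <<'E'
from h import *
for c in('top','side'):
    d=dict(np.load(f'pics/{c}1.png.npz'));P=cloud(d)
    m=(np.hypot(P[...,0]-.486,P[...,1]+.266)<.12)&(P[...,2]>.062)&(P[...,2]<.2)&(d['img'].max(-1)<90)
    for lo in np.arange(.06,.2,.02):
        k=m&(P[...,2]>lo)&(P[...,2]<=lo+.02)
        if k.sum()>3:
            q=P[k]; print(c,round(lo,2),k.sum(),q.min(0).round(3)[:2],q.max(0).round(3)[:2],q.mean(0).round(3)[:2])
from scipy.spatial.transform import Rotation as R
s=monitor.get_state();q=s['orientation'];print(R.from_quat([q[1],q[2],q[3],q[0]]).as_matrix().round(3))
E
```

```text
top 0.16 10 [ 0.493 -0.219] [ 0.52  -0.196] [ 0.504 -0.208]
top 0.18 38 [ 0.48  -0.236] [ 0.518 -0.193] [ 0.499 -0.219]
side 0.08 25 [ 0.475 -0.277] [ 0.494 -0.257] [ 0.486 -0.268]
side 0.12 42 [ 0.46  -0.318] [ 0.512 -0.222] [ 0.492 -0.246]
side 0.14 45 [ 0.46  -0.317] [ 0.503 -0.219] [ 0.482 -0.259]
side 0.16 151 [ 0.449 -0.339] [ 0.508 -0.193] [ 0.47 -0.29]
side 0.18 248 [ 0.45  -0.337] [ 0.509 -0.194] [ 0.468 -0.294]
[[ 0.356  0.934  0.002]
 [ 0.934 -0.356 -0.001]
 [-0.     0.002 -1.   ]]
```

```bash
python3 - <<'E'
from h import *
d=dict(np.load('pics/side1.png.npz'));P=cloud(d)
u0,v0=map(int,proj(d,[.486,-.266,.09]));u0-=60;v0-=60
for (x,y) in [(645,240),(660,240),(690,240),(640,225),(635,240),(630,170),(655,170),(680,200),(705,180),(565,100),(600,190)]:
    u=int((x-395)*120/395)+u0;v=int(y*120/395)+v0; print((x,y),P[v,u].round(3),d['img'][v,u])
print(monitor.get_state()['clock'],monitor.get_state()['tcp_pos'])
E
```

```text
(645, 240) [ 0.461 -0.314  0.147] [38 40 39]
(660, 240) [ 0.451 -0.328  0.18 ] [36 34 40]
(690, 240) [ 0.467 -0.336  0.173] [46 56 62]
(640, 225) [ 0.456 -0.313  0.166] [78 77 77]
(635, 240) [ 0.463 -0.308  0.134] [180 180 175]
(630, 170) [ 0.462 -0.294  0.195] [65 71 75]
(655, 170) [ 0.473 -0.301  0.191] [51 53 59]
(680, 200) [ 0.457 -0.328  0.216] [52 56 55]
(705, 180) [ 0.469 -0.332  0.226] [57 60 65]
(565, 100) [ 0.494 -0.223  0.141] [43 40 41]
(600, 190) [ 0.492 -0.263  0.093] [94 89 96]
3.8 [ 0.48693917 -0.26568639  0.07203659]
```

```bash
python3 - <<'E'
from h import *
o=[]
for c in('top','side'):
    d=snap(c,c+'2.png')
    u,v=map(int,proj(d,[.486,-.266,.09])); im=d['img'][:,:,::-1].copy()
    o.append(cv2.resize(im[max(v-60,0):v+60,u-60:u+60],(395,395),interpolation=cv2.INTER_CUBIC))
cv2.imwrite('pics/pre3.png',np.hstack(o)); print(monitor.get_state())
E
```

```text
{'clock': 3.9, 'joint_pos': array([-6.44824749e-01,  3.38623056e-01, -2.25356910e-01,  1.00460397e+00,
        1.20898703e-04, -2.80392189e-01]), 'qvel': array([-0.00401313,  0.00494695, -0.00324146, -0.00478265, -0.00137694,
        0.0003906 ]), 'tau': array([ 9.38483630e-02, -4.68532705e+01,  2.72698706e+01,  1.08495390e-02,
        3.97374897e-03,  9.65665531e-04]), 'tcp_pos': array([ 0.48695412, -0.26607313,  0.07194669]), 'orientation': array([1.02989069e-03, 8.23534270e-01, 5.67265439e-01, 4.08227708e-04]), 'wrist_force': array([-1.16574786, -1.00611241,  0.13794338]), 'ft_torque': array([ 0.00563959,  0.03401354, -0.01795483]), 'finger_gap': 0.08546725776758196}
```

View pics/pre3.png

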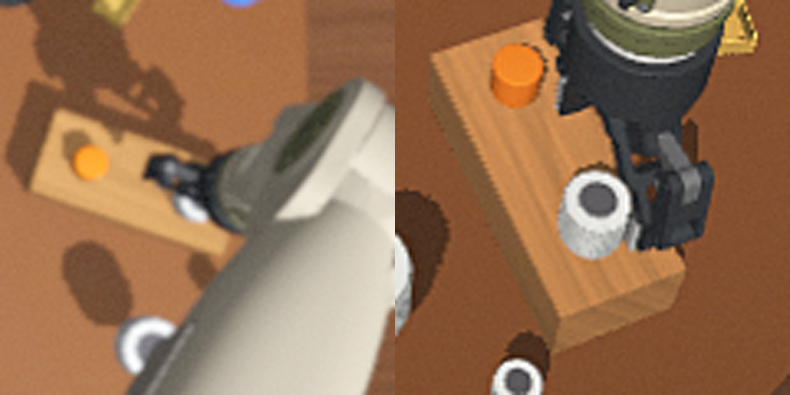

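```bash
python3 - <<'E'
from h import *
d=dict(np.load('pics/side2.png.npz'));P=cloud(d)
u0,v0=map(int,proj(d,[.486,-.266,.09]));u0-=60;v0-=60
for v in range(v0+62,v0+80,1):
    print(v,' '.join('%3d'%round(1000*P[v,u,2]) for u in range(u0+66,u0+98)))
# where expected tips project
t=np.array([.487,-.266]);ax=np.array([.356,.934])
for z in(.085,.13): 
  for s in(-.043,.043): print(z,s,np.array(proj(d,[*(t+s*ax),z]))-[u0,v0])
print(P[v0+80,u0+75],P[v0+20,u0+45])
d=dict(np.load('pics/side0.png.npz'));P=cloud(d);m=(np.hypot(P[...,0]-.205,P[...,1]-.537)<.08)&(P[...,2]>.1)&(P[...,2]<.3)&(d['img'].max(-1)<90)
q=P[m];i=np.argsort(q[:,2])[:15];print(q[i].round(3))
E
```

```text
310  94  94  93  93  91  91 170 175 180 177 176 173 173 200 203 206 210 217 214 213 211 211 203 205 204 205 203 202 202  -1   2  -1
311  95  93  93  92  93  89 167 171 178 176 176 169 174 197 201 203 210 212 208 211 209 205 203 202 204 203 202 201 202   2  -1   2
312  94  93  91  93  95  91 166 171 173 176 174 175 172 196 198 203 208 207 206 205 205 202 201 203 198 198 196 197 194   0   1   1
313  91  93  95  93  94 153 168 170 171 174 175 171 189 193 195 201 204 205 203 203 199 200 197 197 198 195 194 192 193   0   2   3
314  93  93  94  95  91 156 159 170 168 173 172 171 186 191 193 199 201 200 199 197 197 196 196 182 186 191 191 191 189  -1   1   2
315  94  95  94  91  88 150 154 169 168 169 171 170 182 188 192 194 199 196 197 194 193 182 178 179 182 186 189 187   1   2   1   2
316  94  94  92  88 144 150 154 156 163 169 161 164 181 184 190 194 194 196 196 179 181 182 181 179 179 183 184 183   1   1   0   1
317  92  91  87  85 143 149 150 150 150 821 157 163 178 182 185 193 192 191 181 180 182 180 181 181 180 183 182 181   3   2   1  -1
318  88  89  87  76 140 143 147 145 145 150 
[... 1119 characters left out ...]
   1   2   3   1   0  -1
327  54  55  57  57  55  58  55  55  57  58  56  58  57  58  56  57  55  56  54  57  58  55  -1   1   1   2   1   0   0   1   0   2
0.085 -0.043 [70.61845416 80.38777317]
0.085 0.043 [51.73209758 43.37958518]
0.13 -0.043 [74.22491719 69.58704829]
0.13 0.043 [54.28593206 31.71273394]
[ 0.49185592 -0.30507432  0.05723407] [ 0.54862907 -0.16466611  0.05528327]
[[0.273 0.569 0.102]
 [0.271 0.571 0.102]
 [0.273 0.575 0.102]
 [0.269 0.57  0.107]
 [0.263 0.569 0.122]
 [0.26  0.569 0.123]
 [0.259 0.57  0.127]
 [0.257 0.559 0.131]
 [0.256 0.564 0.132]
 [0.262 0.534 0.133]
 [0.261 0.536 0.136]
 [0.26  0.539 0.138]
 [0.141 0.582 0.152]
 [0.23  0.58  0.153]
 [0.169 0.576 0.154]]
```

The depth image puts the open fingertips at z≈0.125, but the reported TCP is at 0.072, so the two disagree. Before going lower I'll close the fingers here, which is harmless either way, to see where they really are.

send_rows([
  [0,0,0,0,140],
  [0,0,0,0,140],
  [0,0,0,0,140],
  [0,0,0,0,140],
  [0,0,0,0,140],
  [0,0,0,0,140],
], newtons=20)

```text
clock: 4.5
tcp_pos: [0.4861, -0.2658, 0.0706]
orientation: [-0.0, 0.824, 0.567, 0.0]
wrist_force: [-0.1, 0.4, 0.4]
finger_gap: 0.0381
```

```bash
python3 - <<'E'
from h import *
o=[]
for c in('top','side'):
    d=snap(c,c+'3.png')
    u,v=map(int,proj(d,[.486,-.266,.09])); im=d['img'][:,:,::-1].copy()
    o.append(cv2.resize(im[max(v-60,0):v+60,u-60:u+60],(395,395),interpolation=cv2.INTER_CUBIC))
P=cloud(d);m=(np.hypot(P[...,0]-.486,P[...,1]+.266)<.07)&(P[...,2]>.1)&(P[...,2]<.3)&(d['img'].max(-1)<90)
q=P[m];i=np.argsort(q[:,2])[:40:4];print(q[i].round(3))
cv2.imwrite('pics/pre4.png',np.hstack(o)); print(monitor.get_state())
E
```

```text
[[ 0.498 -0.249  0.111]
 [ 0.495 -0.249  0.113]
 [ 0.498 -0.25   0.116]
 [ 0.499 -0.249  0.117]
 [ 0.497 -0.248  0.118]
 [ 0.475 -0.295  0.119]
 [ 0.486 -0.245  0.122]
 [ 0.499 -0.251  0.123]
 [ 0.489 -0.247  0.125]
 [ 0.483 -0.245  0.126]]
{'clock': 4.6, 'joint_pos': array([-6.45325060e-01,  3.40193950e-01, -2.26749256e-01,  1.00401209e+00,
        7.16415765e-05, -2.80458874e-01]), 'qvel': array([-0.00136803,  0.00020764, -0.00110907, -0.00047525, -0.0009377 ,
        0.00146073]), 'tau': array([-4.09433138e-03, -4.70497048e+01,  2.73740745e+01,  2.63772075e-03,
       -7.16347949e-05,  3.25304882e-05]), 'tcp_pos': array([ 0.48611009, -0.2658024 ,  0.07056151]), 'orientation': array([-8.67406139e-05,  8.23657783e-01,  5.67087161e-01,  8.78156588e-06]), 'wrist_force': array([-0.36502972,  0.91265754, -0.07665913]), 'ft_torque': array([-0.01626256,  0.04710404,  0.00750039]), 'finger_gap': 0.03868446775915869}
```

View pics/pre4.png

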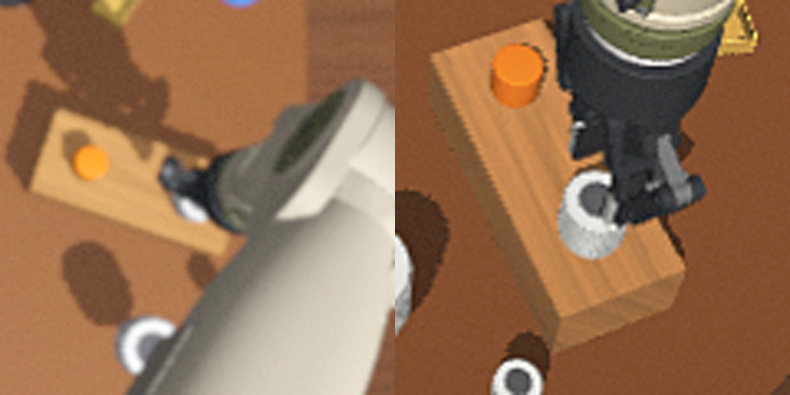

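The fingers closed to 38.7 mm above the collar, with the tips at about z=0.111. So the real fingertips are about 37–40 mm higher than the reported TCP z. I'll trust the cameras here: open, go down about 45 mm while watching the force, then close.

send_rows([
  [0,0,0.01,0,0],
  [0,0,0,0,0],
  [0,0,0,0,0],
  [0,0,0,0,0],
  [0,0,-0.015,0,0],
  [0,0,-0.015,0,0],
  [0,0,-0.01,0,0],
  [0,0,-0.008,0,0],
  [0,0,0,0,0],
])

```text
clock: 5.5
tcp_pos: [0.4854, -0.2652, 0.0314]
orientation: [-0.001, 0.824, 0.567, -0.0]
wrist_force: [0.8, 0.4, 0.5]
finger_gap: 0.0852
```

```bash
python3 - <<'E'
from h import *
o=[]
for c in('side',):
    d=snap(c,c+'4.png')
    u,v=map(int,proj(d,[.486,-.266,.09])); im=d['img'][:,:,::-1].copy()
    o.append(cv2.resize(im[max(v-50,0):v+50,u-50:u+50],(500,500),interpolation=cv2.INTER_CUBIC))
P=cloud(d)
for s in(-1,1):
  m=(np.hypot(P[...,0]-.487-s*.0154,P[...,1]+.266-s*.0404)<.02)&(P[...,2]>.062)&(P[...,2]<.3)&(d['img'].max(-1)<90)
  q=P[m];i=np.argsort(q[:,2])[:20:4];print(q[i].round(3))
cv2.imwrite('pics/pre5.png',np.hstack(o))
E
```

```text
[[ 0.461 -0.311  0.091]
 [ 0.459 -0.314  0.095]
 [ 0.462 -0.316  0.099]
 [ 0.461 -0.31   0.103]
 [ 0.459 -0.314  0.107]]
[[ 0.5   -0.224  0.083]
 [ 0.506 -0.227  0.084]
 [ 0.505 -0.226  0.088]
 [ 0.491 -0.223  0.091]
 [ 0.493 -0.22   0.093]]
```

View pics/pre5.png

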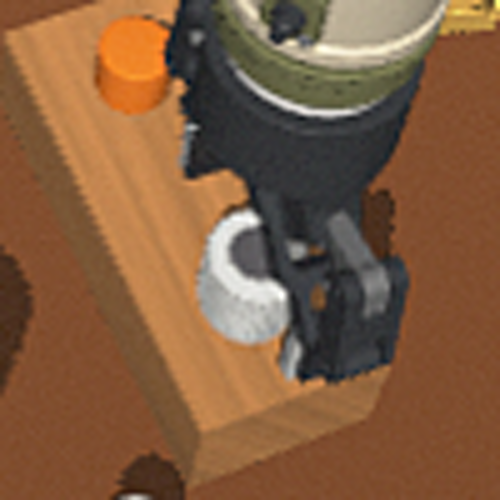

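send_rows([
  [0,0,-0.007,0,0],
  [0,0,0,0,150],
  [0,0,0,0,200],
  [0,0,0,0,200],
  [0,0,0,0,200],
  [0,0,0,0,200],
  [0,0,0,0,200],
  [0,0,0,0,200],
], newtons=20)

```text
clock: 6.35
tcp_pos: [0.4864, -0.2662, 0.0261]
orientation: [0.0, 0.824, 0.567, 0.0]
wrist_force: [0.1, -0.5, 4.2]
finger_gap: 0.0395
```

send_rows([
  [0,0,0,0,0],
  [0,0,0,0,0],
  [0,0,0,0,0],
  [0,0,0,-7.5,0],
  [0,0,0,-7.5,0],
  [0,0,0,-7.5,0],
  [0,0,0,-7.5,0],
  [0,0,0,-7.5,0],
  [0,0,0,-7.5,0],
  [0,0,0,-7.5,0],
  [0,0,0,-7.5,0],
  [0,0,0,-7.5,0],
])

```text
clock: 7.55
tcp_pos: [0.486, -0.2656, 0.0254]
orientation: [-0.0, 1.0, 0.011, -0.0]
wrist_force: [0.8, -0.2, -0.8]
finger_gap: 0.0855
```

send_rows([
  [0,0,0,-7.5,0],
  [0,0,0,-7.5,0],
  [0,0,0,-7.5,0],
  [0,0,0,0,0],
  [0,0,0,0,150],
  [0,0,0,0,200],
  [0,0,0,0,200],
  [0,0,0,0,200],
  [0,0,0,0,200],
  [0,0,0,0,200],
  [0,0,0,0,200],
  [0,0,0,0,200],
], newtons=20)

```text
clock: 8.75
tcp_pos: [0.4861, -0.2658, 0.0257]
orientation: [0.0, 0.983, -0.181, 0.0]
wrist_force: [-1.1, -0.2, 2.0]
finger_gap: 0.0391
```

send_rows([
  [0,0,0,0,220],
  [0,0,0,0,220],
  [0,0,0.01,0,220],
  [0,0,0.02,0,220],
  [0,0,0.03,0,220],
  [0,0,0.03,0,220],
  [0,0,0.02,0,220],
  [0,0,0,0,220],
], newtons=70)

```text
clock: 9.55
tcp_pos: [0.4882, -0.2671, 0.139]
orientation: [0.001, 0.983, -0.181, 0.003]
wrist_force: [1.0, -0.8, -1.7]
finger_gap: 0.0381
```

```bash
python3 - <<'E'
from h import *
o=[]
for c in('top','side'):
    d=snap(c,c+'5.png')
    u,v=map(int,proj(d,[.486,-.266,.16])); im=d['img'][:,:,::-1].copy()
    o.append(cv2.resize(im[max(v-50,0):v+50,u-50:u+50],(395,395),interpolation=cv2.INTER_CUBIC))
    for n in ('lock_pin','rod_end'): print(c,n,[(np.round(r['xyz'],4).tolist(),round(r['conf'],2)) for r in eyes.tip_of(n,c)])
cv2.imwrite('pics/lift.png',np.hstack(o)); print(monitor.get_state()['tcp_pos'])
E
```

```text
top lock_pin [([0.3437, -0.2181, 0.062], 0.54), ([0.4882, -0.2667, 0.1673], 0.44), ([0.5928, 0.5189, -0.0025], 0.28)]
top rod_end []
side lock_pin [([0.3451, -0.2159, 0.0624], 0.75), ([0.4823, -0.2639, 0.1624], 0.71), ([0.3842, -0.3092, 0.0294], 0.5)]
side rod_end [([0.3406, -0.2142, 0.0018], 0.68), ([0.485, -0.2636, 0.1207], 0.65), ([0.5267, 0.0413, 0.062], 0.33)]
[ 0.48525094 -0.26510003  0.13395909]
```

View pics/lift.png

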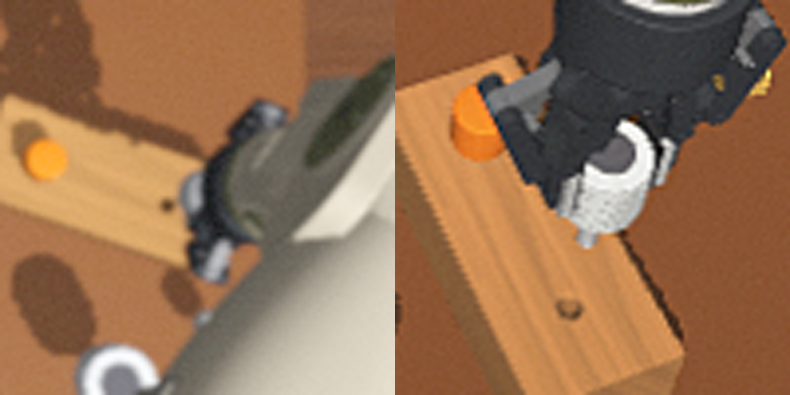

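send_rows([
  [0.005,0.02,0,0,220],
  [0.006,0.04,0,0,220],
  [0.006,0.04,0,0,220],
  [0.006,0.04,0,0,220],
  [0.006,0.04,0,0,220],
  [0.006,0.04,0,0,220],
  [0.006,0.04,0,0,220],
  [0.004,0.03,0,0,220],
  [0,0.016,0,0,220],
  [0,0,0,0,220],
  [0,0,0,0,220],
  [0,0,0,0,220],
])

```text
clock: 11.05
tcp_pos: [0.5309, 0.0394, 0.1351]
orientation: [0.0, 0.983, -0.182, -0.0]
wrist_force: [-0.1, -1.0, -1.4]
finger_gap: 0.0384
```

```bash
cat > look.py <<'E'
from h import *
import sys
tag=sys.argv[1]; z=float(sys.argv[2]); o=[]
s=monitor.get_state(); print(s['clock'],s['tcp_pos'].round(4),s['wrist_force'].round(1),s['joint_pos'].round(2))
for c in('top','side'):
    d=snap(c,c+tag+'.png')
    u,v=map(int,proj(d,[.531,.041,z])); im=d['img'][:,:,::-1].copy()
    o.append(cv2.resize(im[max(v-35,0):v+35,u-35:u+35],(395,395),interpolation=cv2.INTER_CUBIC)); print(c,'crop0',u-35,v-35)
    for n in ('lock_pin','rod_end','flange_hole'): print(c,n,[(np.round(r['xyz'],4).tolist(),round(r['conf'],2)) for r in eyes.tip_of(n,c) if abs(r['xyz'][1]-.04)<.05])
cv2.imwrite('pics/look'+tag+'.png',np.hstack(o))
E
python3 look.py 6 .12
```

```text
11.05 [0.5309 0.0394 0.1351] [-0.1 -1.  -1.4] [-0.08  0.26 -0.18  1.14 -0.    1.86]
top crop0 298 165
top lock_pin []
top rod_end []
top flange_hole []
side crop0 273 165
side lock_pin [([0.527, 0.0395, 0.165], 0.9)]
side rod_end [([0.5313, 0.0407, 0.1235], 0.86)]
side flange_hole [([0.5275, 0.0376, 0.0638], 0.84)]
```

View pics/look6.png

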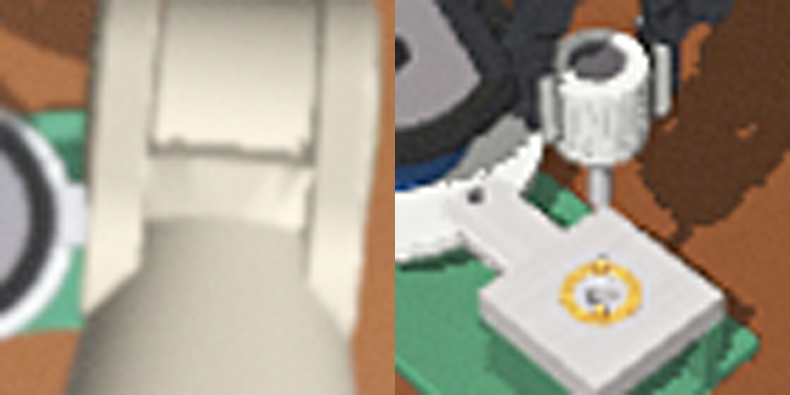

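```bash
python3 - <<'E'
from h import *
d=dict(np.load('pics/side6.png.npz'))
for z in(.064,.1205,.165,.203): print(z,np.round(proj(d,[.5309,.0397,z]),1))
print(onz(d,309.3,199.6,.1205))
im=d['img'][165:225,285:345,::-1]; cv2.imwrite('pics/z6.png',cv2.resize(im,(600,600),interpolation=cv2.INTER_CUBIC))
P=cloud(d);m=(np.hypot(P[...,0]-.531,P[...,1]-.04)<.024)&(P[...,2]>.19)&(P[...,2]<.21);q=P[m];print(m.sum(),q.mean(0),cv2.minEnclosingCircle(q[q[:,2]>.198][:,:2].astype(np.float32)))
E
```

```text
0.064 [309.  216.4]
0.1205 [308.6 200.8]
0.165 [308.2 187.6]
0.203 [307.9 175.5]
[0.53468459 0.04177006 0.1205    ]
253 [0.52936395 0.03352787 0.20166253] ((0.5302696228027344, 0.038137368857860565), 0.023059222847223282)
```

View pics/z6.png

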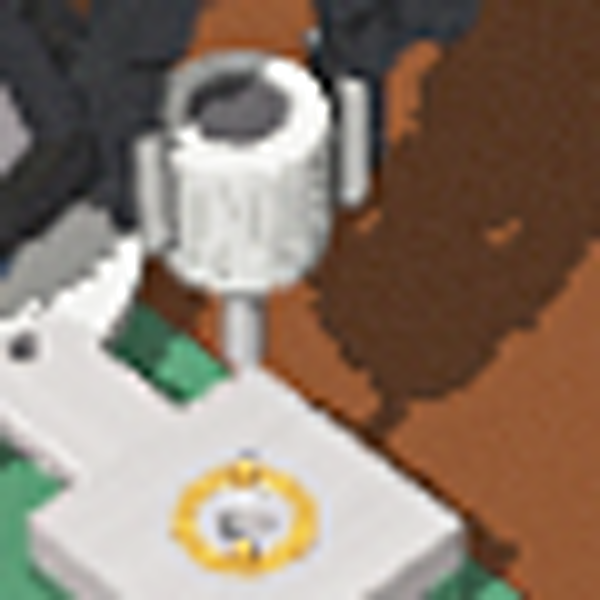

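send_rows([
  [-0.0005,0.001,-0.02,0,220],
  [0,0,-0.02,0,220],
  [0,0,-0.01,0,220],
  [0,0,-0.005,0,220],
  [0,0,-0.004,0,220],
  [0,0,0,0,220],
  [0,0,0,0,220],
])

```text
clock: 12.15
tcp_pos: [0.5312, 0.0411, 0.0773]
orientation: [-0.0, 0.983, -0.181, 0.001]
wrist_force: [0.4, -0.7, -1.5]
finger_gap: 0.0384
```

```bash
python3 look.py 7 .09
```

```text
12.15 [0.5312 0.0411 0.0773] [ 0.4 -0.7 -1.5] [-0.07  0.3  -0.27  1.   -0.    1.86]
top crop0 298 165
top lock_pin []
top rod_end []
top flange_hole []
side crop0 273 174
side lock_pin [([0.5292, 0.0385, 0.1056], 0.89)]
side rod_end [([0.5298, 0.0446, 0.0629], 0.61), ([0.527, 0.0406, 0.1071], 0.44)]
side flange_hole [([0.5289, 0.0403, 0.0634], 0.64)]
```

View pics/look7.png

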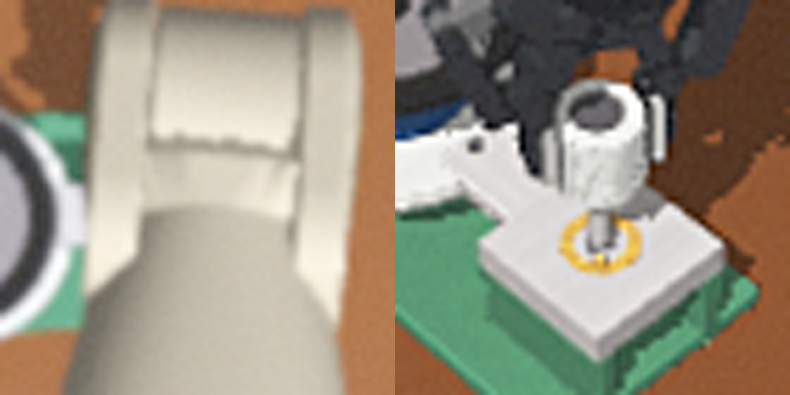

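The rod tip is centred at the hole mouth in the side view, with the rod at (600,235) in the ring. I'll lower it slowly.

send_rows([
  [0,0,-0.004,0,220],
  [0,0,-0.004,0,220],
  [0,0,-0.004,0,220],
  [0,0,-0.004,0,220],
  [0,0,0,0,220],
])

```text
clock: 13.05
tcp_pos: [0.53, 0.0412, 0.0597]
orientation: [0.0, 0.983, -0.181, -0.001]
wrist_force: [-0.2, 0.2, -0.8]
finger_gap: 0.0383
```

send_rows([
  [0,0,-0.005,0,220],
  [0,0,-0.005,0,220],
  [0,0,-0.004,0,220],
  [0,0,-0.003,0,220],
  [0,0,0,0,220],
])

```text
clock: 13.55
tcp_pos: [0.5302, 0.0412, 0.043]
orientation: [0.0, 0.983, -0.181, -0.0]
wrist_force: [-0.9, -0.7, -1.0]
finger_gap: 0.0381
```

send_rows([
  [0,0,-0.002,0,220],
  [0,0,-0.002,0,220],
  [0,0,0,0,220],
  [0,0,0,0,220],
])

```text
clock: 13.95
tcp_pos: [0.5311, 0.0412, 0.0404]
orientation: [-0.0, 0.983, -0.181, 0.001]
wrist_force: [-1.0, -0.0, 3.3]
finger_gap: 0.0388
```

send_rows([
  [0,0,-0.002,0,220],
  [0,0,-0.001,4,220],
  [0,0,0,4,220],
  [0,0,0,4,220],
  [0,0,0,4,220],
  [0,0,0,4,220],
  [0,0,0,0,220],
])

```text
clock: 14.65
tcp_pos: [0.5324, 0.0404, 0.0398]
orientation: [0.001, 1.0, -0.007, 0.002]
wrist_force: [-5.5, -1.7, 20.8]
finger_gap: 0.0385
```

send_rows([
  [0,0,0,5,220],
  [0,0,0,5,220],
  [0,0,0,5,220],
  [0,0,0,5,220],
  [0,0,0,5,220],
  [0,0,0,5,220],
  [0,0,0,0,220],
])

```text
clock: 15.35
tcp_pos: [0.5318, 0.0407, 0.0387]
orientation: [0.001, 0.968, 0.252, 0.001]
wrist_force: [-4.2, -0.9, 13.7]
finger_gap: 0.0382
```

send_rows([
  [0,0,0,5,220],
  [0,0,0,5,220],
  [0,0,0,5,220],
  [0,0,0,5,220],
  [0,0,0,5,220],
  [0,0,0,5,220],
  [0,0,0,0,220],
])

```text
clock: 16.05
tcp_pos: [0.5316, 0.0412, 0.0374]
orientation: [0.001, 0.87, 0.493, 0.001]
wrist_force: [-0.4, 0.1, 4.8]
finger_gap: 0.0385
```

```bash
python3 - <<'E'
from h import *
s=monitor.get_state();print(s['tcp_pos'],s['wrist_force'],s['ft_torque'])
E
```

```text
[0.53161674 0.04115369 0.03744455] [-0.37823212  0.10685489  4.83252338] [ 0.13282581  0.09625725 -0.02437944]
```

send_rows([
  [0,0,-0.001,0,220],
  [0,0,-0.001,0,220],
  [0,0,0,0,220],
  [0,0,0,0,220],
])

```text
clock: 16.45
tcp_pos: [0.5316, 0.0412, 0.0356]
orientation: [0.001, 0.87, 0.492, 0.001]
wrist_force: [-0.6, 0.4, 6.3]
finger_gap: 0.0383
```

send_rows([
  [0,0,-0.001,0,220],
  [0,0,-0.001,0,220],
  [0,0,-0.001,0,220],
  [0,0,0,0,220],
  [0,0,0,0,220],
])

```text
clock: 16.95
tcp_pos: [0.5317, 0.0412, 0.0338]
orientation: [0.001, 0.87, 0.492, 0.001]
wrist_force: [-4.3, 0.2, 15.1]
finger_gap: 0.0381
```

```bash
python3 look.py 8 .08;python3 - <<'E'
from h import *
d=dict(np.load('pics/side8.png.npz'));im=d['img'][175:235,280:340,::-1]; cv2.imwrite('pics/z8.png',cv2.resize(im,(600,600),interpolation=cv2.INTER_CUBIC))
P=cloud(d);m=(np.hypot(P[...,0]-.531,P[...,1]-.04)<.022)&(P[...,2]>.08)&(P[...,2]<.115);q=P[m];print(m.sum(),np.percentile(q[:,2],[50,80,90,97]))
E
```

```text
16.95 [0.5317 0.0412 0.0338] [-4.3  0.2 15.1] [-0.07  0.33 -0.34  0.9   0.    0.47]
top crop0 298 165
top lock_pin []
top rod_end []
top flange_hole []
side crop0 273 176
side lock_pin [([0.5269, 0.044, 0.0627], 0.51)]
side rod_end []
side flange_hole [([0.5267, 0.0412, 0.0632], 0.69)]
53 [0.09890921 0.10231202 0.10316574 0.10490455]
```

View pics/z8.png

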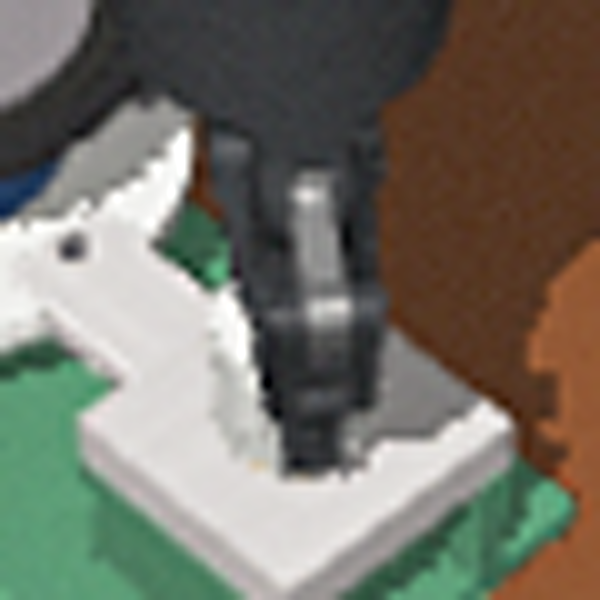

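send_rows([
  [0,0,-0.001,0,220],
  [0,0,0,0,220],
  [0,0,0,0,220],
  [0,0,0,0,220],
])

```text
clock: 17.75
tcp_pos: [0.5318, 0.0412, 0.0338]
orientation: [0.001, 0.87, 0.492, 0.001]
wrist_force: [-8.0, 0.7, 22.8]
finger_gap: 0.038
```

```bash
python3 - <<'E'
from h import *
d=snap('side','side9.png');im=d['img'][175:235,280:340,::-1]; cv2.imwrite('pics/z9.png',cv2.resize(im,(600,600),interpolation=cv2.INTER_CUBIC))
P=cloud(d)
m=(np.hypot(P[...,0]-.531,P[...,1]-.04)<.022)&(P[...,2]>.08)&(P[...,2]<.115)&(d['img'].min(-1)>150);q=P[m];print(m.sum(),np.percentile(q[:,2],[50,80,90,97]))
s=monitor.get_state();print(s['clock'],s['tcp_pos'],s['wrist_force'],s['finger_gap'])
for n in('drift','tin','spool'): print(n,[np.round(r['xyz'],3).tolist() for r in eyes.tip_of(n,'side')])
E
```

```text
49 [0.0984265  0.10116179 0.10195136 0.10353824]
17.8 [0.53182203 0.04116189 0.03380918] [-6.4407575   0.18440154 23.6706189 ] 0.038154646586902236
drift [[0.531, 0.043, 0.065]]
tin [[0.695, -0.202, -0.002]]
spool [[0.718, -0.325, 0.0]]
```

Pressing harder (15 N to 23 N) left z at 0.0338, so the collar is on the lug. Its top reads about 0.102, as it should at home. Handing in while still holding it down.

```bash
python3 -c "
from workcell import ticket
print(ticket.hand_in())"
```

```text
the job is handed in; nothing more can be done
None
```

The locking pin is in the lug hole, keyed over the brass pins and fully home. I handed the job in at about 17.8 s, with the arm still pressing it down at about 23 N against the 9 N spring. The hand-in reported no verdict.

**What I did:** I took the middle-sized pin from the rest, after gripping it once at each of two yaws 90° apart to centre it. I lowered the rod into the hole until the collar stopped on the pins, then turned it under light pressure. After about 80° the force fell and the collar sank, so I pressed it home.

**Last checks:**
- **Depth:** the tool went down 7 mm from where the collar first stopped, to its expected home height. More push from 15 N to 23 N moved it no further.
- **Collar top:** it read about 0.102 m, which is 64 + 38 mm as expected.

**What disagreed or wasn't confirmed:**
- **Fingertip height:** the camera showed the fingertips about 40 mm higher than the reported TCP, so I set the grasp height from the camera and used the TCP only for relative moves.
- **Drift:** the last drift detection landed on the jig (0.531, 0.043), so I took it as false. An earlier picture, after the lift, showed the drift still in the rest. I did not recheck it or the other bench items one by one at the end.
- **Keyway:** it cannot be seen in the pictures. That it is engaged rests on the drop and the force readings.

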